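Hang the second reel-rail bracket in its slotted upright and lock it

TASK

One of the two slotted bench uprights already carries its rail bracket; hang the loose bracket in the empty upright in the same two slots as its neighbour, feeling the hooks in without ramming them at its face, and press it gently down until it is fully home and its spring catch has snapped out into the catch hole. Don't force it, leave the bracket hanging free, and don't shove the other things on the bench about.

Things in the scene. Friction and masses are not known exactly. Their poses are not given: they have to be found in the camera images.
- foot: Foot of the EMPTY upright: dark steel plate 96 x 96 x 6 mm on the bench holding a grey column 40 mm wide, 30 mm deep, 230 mm tall. Origin: on the bench, at the column's front face, middle of its width. x points into the face (the way the hooks go in), y along the face to the left, z up. x, y and yaw of the column are those of the foot.
- slot (a point): Nominal middle of the lower edge of the third slot, on the front face, 130 mm over the foot's origin. Front web 4 mm thick; four slots 9.5 wide x 31 mm tall, lower edges at 30, 80, 130, 180 mm; a catch hole 11 mm tall begins 2 mm below each slot. The column's height in its socket is not yet trimmed: its slots and holes really stand up to 9 mm higher or lower than this. Feel for them, pushing under 20 N.
- post: The other upright, with its bracket hung and locked in its two upper slots (at 130 and 180 mm): the slots wanted. Fixed. Same sizes, origin and axes as foot. It stands 240 mm to the left or right of the empty one, in line with it. Its bracket reaches 150 mm forward (-x), 116 to 208 mm above the bench.
- bracket_mid (a point): Loose steel bracket, 0.26 to 0.4 kg, standing on its flat underside: 22 mm wide, 80 tall, arm 150 long. Point: mid-width, 40 mm above the underside and below the top edge, 60 mm in front of the back face, near the centre of mass; grasp across y. x from nose to back face, z up. Full depth to 92 mm in front of the back face, then the underside slopes up; 12 mm upstand at the nose.
- bracket_back (a point): Point on the loose bracket's back face, mid-width, 40 mm above its underside, 60 mm behind bracket_mid; same axes. Seated: back face on the column's front face, axes along those of foot, underside nominally 116 mm and this point 156 mm above the bench (up to 9 mm more or less, as the column stands).
- bracket_hook (a point): On the back face, underside of the lower hook's neck, 14 mm above the bracket's underside; it rests on the slot's lower edge when seated. Two like hooks 50 mm apart, 6 mm thick in y, 27 mm tall: neck 14 mm tall, throat 5.5 mm, then a 5 mm tongue (to 10.5 mm behind the back face) hanging 13 mm below the neck. Held 15 mm above its seat a hook has 2 mm play above and below in a slot.
- catch (a joint): Spring catch of the loose bracket, in m: 0 sprung out, 0.006 pushed right in. It stands 4.5 mm out of the back face in the upper hook's throat; two black thumb tabs on the bracket's sides, 14 to 26 mm before the back face, move with it. During the last 11 mm of the drop the slot's edge pushes it in 3 to 4.5 mm; about 1 mm above the seat it snaps out into the catch hole and locks.
- press (a point): On the bracket's flat top edge, mid-width, 14 mm in front of the back face, 80 mm above the underside: the place to press. Moving the catch in takes some 8 to 20 N downward, more than the weight of the bracket, which hangs by its hooks meanwhile; home is felt as a hard stop. Pressing further out makes the hooks bind. More than about 60 N between bracket and upright is forcing it.
Not all that is in view belongs to the job. There is more than one size of the part that bears bracket_mid; the job needs the smaller.

How it is judged:
By the outcome, as a careful person would: the job done as asked, in the order asked, and still so for the second after the job is handed in, with the robot touching nothing.
It also fails if it takes over 72 s, if anything falls off the work surface, if the arm or the gripper's body presses on something with over 40 N, if the wrist force passes 120 N, or if a joint passes its speed limit or range.

ROBOT

A 6-joint arm with a two-finger parallel gripper is mounted at the origin on the work surface. World frame = base frame: x ahead of the robot, y to its left, z up, the work surface at z = 0. Lengths are in mm, angles in rad, forces in N, time in s.
With the tool pointing down it reaches from about 325 to 850 mm from the base axis. Payload 4.4 kg.
Tool frame: the origin (TCP) lies midway between the tips of the shut fingers; the grasp point (between the pads) lies 19 mm behind it (hold_point_z is the distance from the TCP to the grasp point, in mm); x points along the fingers, y is the direction in which the jaws open and shut, and the axes are right-handed (so a half turn about x gives the same grasp; the last joint's range is limited). The gripper opens to 94 mm and grips with 3 to 60 N. Pads are 16 mm wide; open, the fingers measure 119 mm over their backs; the gripper's body (75 mm by 177 mm) begins 78 mm behind the grasp point.
Start: joints at [1.004, 0.207, 1.542, -0, 1.393, -0.15], TCP at [232.264, 526.004, 205.447] pointing down, gripper open.
Joint ranges: [-2.73, 2.73], [-0.86, 2.22], [0.23, 2.46], [-1.11, 4.25], [0.08, 2.63], [-2.82, 2.82]. Speed limits (rad/s): [2.79, 2.79, 3.14, 3.14, 3.14, 3.14].

INTERFACE

Orientations are given as a unit quaternion [x, y, z, w].
In Python, from plant import * gives the robot as it stands. The module is installed in compiled form; this text tells all that it offers.
- The arm moves only by the tool drive_tool, never from a script. Its argument "series" is a list of rows, each an object with "slide": the shift along the tool's x, y, z in m, a list of three; "spin": the turn about the tool's x in degrees. In form: [{"slide": [dx, dy, dz], "spin": spin}, ...]. A call has 1 to 20 rows; each row is the pose to reach, as a shift and turn from the pose commanded when the call began, along the tool's axes at that moment; what a row does not reach only later rows make up. A row lasts 1/10 s, in which the tool goes at most 50 mm and 8.59 degrees, less where a joint would pass 70% of its speed; a pose out of reach is approached as far as the arm can. A call with a gripper value outside its range is refused whole. "grip" is the closure, from 0 (fully open) to 1 (shut), set as the call begins (left out, the last holds). The fingers move at their own pace and stop on an object; "force" is the grip in N (left out, the last holds). Time passes only in rows, so rows that repeat a pose let the fingers close. It gives the time, the measured TCP pose, the force and the opening at its end, in the units of the state.
- get_obs(): the state, without advancing time (a new reading comes with each control period).
- get_image(name): name is "scene" or "top" or "wrist"; returns a dict with "frame" (400x640x3 uint8, red, green, blue), "fx", "fy", "cx", "cy" (pixels), "position" and "attitude" of the camera in the world. Camera axes: x right, y down, z forward; pixel columns grow to the right and rows downward; lengths in mm; the calibration is good to about 2 mm. A picture is of the moment at which its call begins. There is no depth.
- job_done(): hands the job in, once; it reports no verdict.
Trained networks look in a picture, given as the dict that the camera call returned (one of the last four; its "shot" number tells which), for a name from the list of things; names that differ only in an ending like _2 or _b are one class to them, and where a whole thing is asked for, a point or a joint stands for the part that bears it (a point fixed in the world has none). Each returns a list of dicts, best first, with "p" (0 to 1); they miss things now and then, are a little off and sometimes report something else, mostly with a low value. They report only what shows in the picture. A call takes as long as a camera call. They do not tell look-alikes from the thing itself.
- look_for(query, picture): "xy" ([column, row] in pixels, amid what is visible of it).
- place_of(query, picture): "xy" ([column, row] in pixels: a listed point, or the origin of a listed thing).
The state is a dict: "time_s": time; "q": joint angles; "joint_vel": joint speeds; "effort": joint torques, N m; "tcp_pos": TCP position; "orientation": TCP orientation; "force": force on the tool from outside, world axes, zero at the start; "moment": the same for the moment, N m; "gripper_width": opening from 0.0 (shut) to 1.0 (fully open).
Only numpy, scipy, OpenCV 4.12 (cv2) and the standard library are available. Lean on these libraries where they do the work, as an engineer would, in place of code of your own. Each camera call takes 0.05 s, during which the arm holds its last target. There are 200 camera calls.

## Working session

There is one attempt and no reset: what is moved stays moved. The work goes in short steps, Python scripts to look and compute and a tool call to move; the robot and the scene stay as the last step left them, time stands still between calls to the robot, and variables do not carry over. Pictures are saved under pics/ and viewed, about 8 in all and at most 12, crops included, and the job is handed in when it is done.

Besides the shell and the picture viewer there is one more tool, called after "Call:" as name(argument=value, ...) on one line, values as JSON. drive_tool: Moves the arm, as the interface text tells. Its arguments: {"type":"object","properties":{"series":{"type":"array"},"grip":{"type":"number"},"force":{"type":"number"}},"required":["series"]}

```bash
mkdir -p pics; cat > h.py <<'E'
from plant import *
import numpy as np, cv2
from scipy.spatial.transform import Rotation as R
def Rc(p):
    a=np.array(p["attitude"],float)
    return R.from_quat(a).as_matrix() if a.size==4 else a.reshape(3,3)
def ray(p,xy):
    d=Rc(p)@np.array([(xy[0]-p["cx"])/p["fx"],(xy[1]-p["cy"])/p["fy"],1]); return np.array(p["position"],float),d
def atz(p,xy,z):
    o,d=ray(p,xy); return o+d*(z-o[2])/d[2]
def proj(p,X):
    c=Rc(p).T@(np.array(X,float)-p["position"]); return [round(float(p["cx"]+p["fx"]*c[0]/c[2]),1),round(float(p["cy"]+p["fy"]*c[1]/c[2]),1)]
def tri(a,b):
    (o1,d1),(o2,d2)=ray(*a),ray(*b)
    t=np.linalg.lstsq(np.c_[d1,-d2],o2-o1,rcond=None)[0]
    A=o1+t[0]*d1;B=o2+t[1]*d2; return (A+B)/2,np.linalg.norm(A-B)
def save(p,n): cv2.imwrite(f"pics/{n}.png",p["frame"][:,:,::-1])
E
cat > a.py <<'E'
from h import *
o=get_obs(); print(o)
for n in ["scene","top"]:
    p=get_image(n); save(p,n); print(n,p["position"],p["attitude"],p["fx"],p["cx"],p["cy"])
    for q in ["foot","post","slot","bracket_mid","bracket_back","bracket_hook","press"]:
        print(q,[(np.round(r["xy"]).tolist(),round(r["p"],2)) for r in place_of(q,p)][:4],'| look',[(np.round(r["xy"]).tolist(),round(r["p"],2)) for r in look_for(q,p)][:4] if q in("foot","bracket_mid","post") else '')
a=cv2.imread("pics/scene.png");b=cv2.imread("pics/top.png")
E
python3 a.py
```

```text
{'time_s': 0.0, 'q': array([ 1.00449217e+00,  2.07434009e-01,  1.54291899e+00, -4.49807783e-06,
        1.39346439e+00, -1.50517443e-01]), 'joint_vel': array([ 0.00200687, -0.0001065 , -0.00083729,  0.00132808, -0.00025213,
       -0.00107232]), 'effort': array([-6.48667465e-04, -3.70860529e+01, -2.81426150e+01,  6.97630201e-02,
        3.59512330e-02, -1.92882981e-04]), 'tcp_pos': array([231.84335034, 525.33054375, 204.29942259]), 'orientation': array([ 0.14520869,  0.69215536, -0.14668295,  0.69160646]), 'force': array([ 0.49493194, -0.49402811,  0.62803332]), 'moment': array([ 0.00138405, -0.002599  ,  0.00230521]), 'gripper_width': 1.0001122620775151}
scene [1087.06417567 -240.5103378   902.29922192] [ 0.76695817  0.55503938 -0.18833956 -0.26121767] 412.77628226114047 320.15902269358617 200.83376209952925
foot [([404.0, 222.0], 0.88)] | look [([408.0, 231.0], 0.66)]
post [([322.0, 266.0], 0.94)] | look [([321.0, 239.0], 0.63)]
slot [] | look 
bracket_mid [([209.0, 167.0], 0.71), ([195.0, 239.0], 0.67)] | look [([211.0, 166.0], 0.86), ([194.0, 237.0], 0.56)]
bracket_back [([206.0, 191.0], 0.87), ([203.0, 256.0], 0.75)] | look 
bracket_hook [([210.0, 200.0], 0.86), ([206.0, 267.0], 0.8)] | look 
press [([204.0, 175.0], 0.89), ([201.0, 245.0], 0.65)] | look 
top [ 369.99451506  -39.60694211 1224.74258086] [-0.69849825  0.71359887 -0.04447364  0.02998236] 492.05261768669965 317.87701980681135 204.84241515017757
foot [([230.0, 180.0], 0.8)] | look [([236.0, 179.0], 0.58), ([444.0, 210.0], 0.47)]
post [([324.0, 157.0], 0.74)] | look [([327.0, 156.0], 0.65)]
slot [([222.0, 169.0], 0.59)] | look 
bracket_mid [([438.0, 207.0], 0.82), ([414.0, 296.0], 0.79)] | look [([412.0, 305.0], 0.95), ([442.0, 208.0], 0.82)]
bracket_back [([421.0, 264.0], 0.66), ([431.0, 185.0], 0.6)] | look 
bracket_hook [([415.0, 261.0], 0.96), ([430.0, 187.0], 0.55)] | look 
press [([438.0, 186.0], 0.81), ([426.0, 274.0], 0.78)] | look
```

View pics/scene.png

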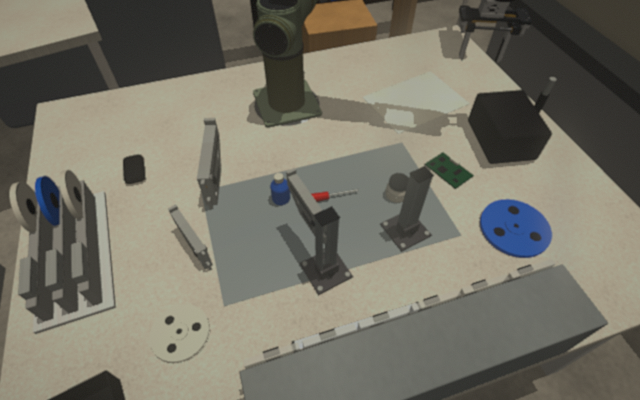

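View pics/top.png

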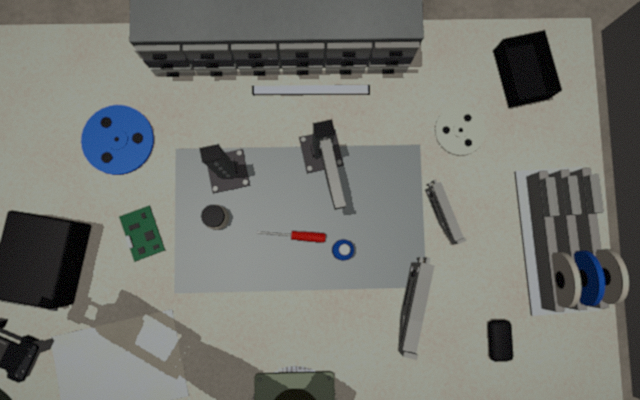

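The two loose brackets in the top image are A at (442,208), about 66 px (150 mm) long, and B at (412,305), about 96 px (220 mm) long. A fits the 150 mm arm, so it is the one to use. Next I measure it and confirm it in an enlarged crop.

```bash
cat > b.py <<'E'
from h import *
s=get_image("scene");t=get_image("top")
def near(q,p,xy):
    r=[x["xy"] for x in place_of(q,p)]; r.sort(key=lambda v:np.hypot(v[0]-xy[0],v[1]-xy[1])); return r[0] if r else None
P={}
for q,a,b,z in [("foot",(404,222),(230,180),0),("post",(322,266),(324,157),0),("bracket_mid",(195,239),(438,207),40),("bracket_back",(203,256),(431,185),40),("press",(201,245),(438,186),80),("bracket_hook",(206,267),(430,187),14)]:
    u,v=near(q,s,a),near(q,t,b)
    print(q,np.round(u),np.round(v),'tri',np.round(tri((s,u),(t,v))[0]),round(tri((s,u),(t,v))[1],1),'z-known',np.round(atz(s,u,z)),np.round(atz(t,v,z)))
print([np.round(atz(t,x,80)) for x in [(430,183),(460,242),(420,260),(406,355)]])
c=cv2.hconcat([cv2.resize(t["frame"][170:370,380:500],None,fx=3,fy=3),cv2.resize(s["frame"][110:280,150:230],(282,600),interpolation=3)])
cv2.imwrite("pics/c.png",c[:,:,::-1])
E
python3 b.py
```

```text
foot [405. 224.] [226. 179.] tri [571. 165.  -1.] 2.4 z-known [572. 165.   0.] [570. 163.   0.]
post [323. 269.] [325. 158.] tri [622. -83. -13.] 7.5 z-known [629. -82.   0.] [618. -86.   0.]
bracket_mid [211. 169.] [442. 205.] tri [ 468. -289.  267.] 29.2 z-known [ 255. -287.   40.] [ 488. -366.   40.]
bracket_back [202. 257.] [433. 183.] tri [ 540. -347.   53.] 6.4 z-known [ 531. -352.   40.] [ 542. -347.   40.]
press [199. 245.] [426. 273.] tri [ 314. -388. -224.] 7.0 z-known [ 522. -350.   80.] [ 326. -312.   80.]
bracket_hook [207. 266.] [430. 186.] tri [ 540. -348.   12.] 1.2 z-known [ 541. -348.   14.] [ 540. -347.   14.]
[array([ 537., -330.,   80.]), array([ 397., -394.,   80.]), array([ 357., -299.,   80.]), array([ 143., -257.,   80.])]
```

View pics/c.png

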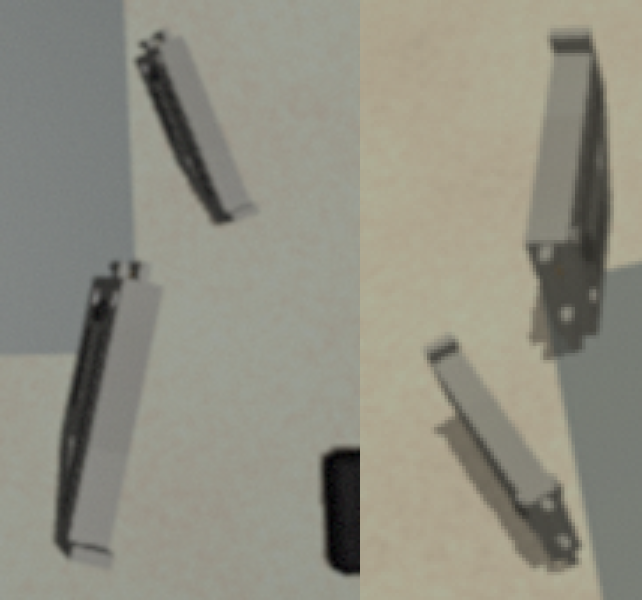

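The crop confirms A: it is the shorter bracket (upper in the top view, lower left in the scene view), with its hooks towards +x. Now I plan the approach.

```bash
cat >> h.py <<'E'
def go(target, yaw):
    """shift in tool axes (m) and spin (deg) so that jaws (tool y) lie along the y axis of a frame with this yaw; pointing down assumed"""
    o=get_obs(); M=R.from_quat(o["orientation"]).as_matrix()
    d=M.T@(np.array(target)-o["tcp_pos"])/1000
    y=M.T@np.array([-np.sin(yaw),np.cos(yaw),0]); a=np.degrees(np.arctan2(y[2],y[1]))
    print("slide",np.round(d,4),"spin",round((a+90)%180-90,2),"tcp",np.round(o["tcp_pos"],1),"toolx",np.round(M[:,0],3),"tooly",np.round(M[:,1],3),"F",np.round(o["force"],1),"w",round(o["gripper_width"]*94,1),"t",round(o["time_s"],2),"q",np.round(o["q"],2))
    return d
E
cat > c.py <<'E'
from h import *
t=get_image("top"); w=get_image("wrist"); o=get_obs(); M=R.from_quat(o["orientation"]).as_matrix()
print("wristcam in tool",np.round(M.T@(np.array(w["position"])-o["tcp_pos"])),np.round(M.T@Rc(w),2).tolist(),w["fx"])
pts=[atz(t,(380+x/3,170+y/3),80) for x,y in [(157,43),(181,32),(182,38),(247,203)]]
print(np.round(pts)); d=pts[2]-pts[3]; yaw=np.arctan2(d[1],d[0]); print("yaw",yaw)
bk=(pts[0]+pts[1])/2; u=np.array([np.cos(yaw),np.sin(yaw),0]); print(bk, bk-60*u)
go([480,-372,230],yaw)
E
python3 c.py
```

```text
wristcam in tool [-181.   -1.  -85.] [[-0.0, -0.29, 0.96], [1.0, -0.0, 0.0], [0.0, 0.96, 0.29]] 284.41724796356044
[[ 534. -336.   80.]
 [ 542. -355.   80.]
 [ 538. -356.   80.]
 [ 407. -400.   80.]]
yaw 0.3282907723394348
[ 538.16359596 -345.48752296   80.        ] [ 481.36790648 -364.8330562    80.        ]
slide [-0.0245 -0.7215  0.5893] spin -42.63 tcp [232.3 526.  205.4] toolx [-0. -0. -1.] tooly [ 0.404  0.915 -0.   ] F [-0.1 -0.4  0.6] w 94.0 t 1.9 q [ 1.    0.21  1.54 -0.    1.39 -0.15]
```

Call:
drive_tool(series=[{"slide": [-0.05, 0, 0], "spin": 0}, {"slide": [-0.1, 0, 0], "spin": -5}, {"slide": [-0.1, -0.7215, 0.5893], "spin": -42.6}, {"slide": [-0.1, -0.7215, 0.5893], "spin": -42.6}, {"slide": [-0.1, -0.7215, 0.5893], "spin": -42.6}, {"slide": [-0.1, -0.7215, 0.5893], "spin": -42.6}, {"slide": [-0.1, -0.7215, 0.5893], "spin": -42.6}, {"slide": [-0.1, -0.7215, 0.5893], "spin": -42.6}, {"slide": [-0.1, -0.7215, 0.5893], "spin": -42.6}, {"slide": [-0.1, -0.7215, 0.5893], "spin": -42.6}, {"slide": [-0.1, -0.7215, 0.5893], "spin": -42.6}, {"slide": [-0.1, -0.7215, 0.5893], "spin": -42.6}, {"slide": [-0.1, -0.7215, 0.5893], "spin": -42.6}, {"slide": [-0.1, -0.7215, 0.5893], "spin": -42.6}, {"slide": [-0.1, -0.7215, 0.5893], "spin": -42.6}, {"slide": [-0.1, -0.7215, 0.5893], "spin": -42.6}, {"slide": [-0.1, -0.7215, 0.5893], "spin": -42.6}, {"slide": [-0.1, -0.7215, 0.5893], "spin": -42.6}, {"slide": [-0.1, -0.7215, 0.5893], "spin": -42.6}, {"slide": [-0.1, -0.7215, 0.5893], "spin": -42.6}])

```text
time_s: 3.9
tcp_pos: [468.6, -332.4, 305.5]
orientation: [-0.115, 0.698, 0.115, 0.698]
force: [1.2, 1.3, -0.1]
gripper_width: 0.997
```

```bash
cat > d.py <<'E'
from h import *
go([480,-368,230],0.33)
w=get_image("wrist"); save(w,"w1")
for q,z in [("bracket_mid",40),("bracket_back",40),("press",80),("bracket_hook",14)]:
    for r in place_of(q,w)[:2]: print(q,np.round(r["xy"]),round(r["p"],2),np.round(atz(w,r["xy"],z),1))
E
python3 d.py
```

```text
slide [ 0.0755 -0.0373 -0.0007] spin -0.16 tcp [ 468.6 -332.4  305.5] toolx [ 0. -0. -1.] tooly [-0.321  0.947 -0.   ] F [ 1.2  1.3 -0.1] w 93.8 t 3.9 q [-0.77  0.15  1.41  0.    1.59 -2.67]
bracket_mid [297. 174.] 0.96 [ 481.7 -369.1   40. ]
bracket_mid [400.  50.] 0.8 [ 266.4 -284.2   40. ]
bracket_back [298. 210.] 0.71 [ 539.7 -350.5   40. ]
bracket_back [362. 100.] 0.67 [ 345.2 -311.3   40. ]
press [299. 205.] 0.72 [ 518.4 -352.    80. ]
press [380.  88.] 0.62 [ 327.6 -298.4   80. ]
bracket_hook [360. 103.] 0.96 [ 349.1 -309.7   14. ]
bracket_hook [301. 203.] 0.87 [ 534.4 -348.9   14. ]
```

View pics/w1.png

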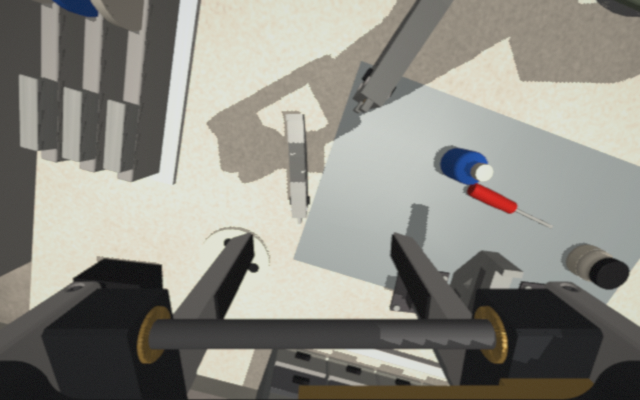

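The small bracket lies at (285–308, 112–215), between the open fingers' lines. The big one is at top (362,100), and the upright is at lower right. The network point for bracket_mid gives (482,-369), against (481,-365) from the top camera, and back minus mid is 61 mm, so they agree. I descend and grasp.

Call:
drive_tool(series=[{"slide": [0.02, -0.037, 0.001], "spin": 0}, {"slide": [0.07, -0.037, 0.001], "spin": 0}, {"slide": [0.12, -0.037, 0.001], "spin": 0}, {"slide": [0.17, -0.037, 0.001], "spin": 0}, {"slide": [0.22, -0.037, 0.001], "spin": 0}, {"slide": [0.255, -0.037, 0.001], "spin": 0}, {"slide": [0.275, -0.037, 0.001], "spin": 0}, {"slide": [0.284, -0.037, 0.001], "spin": 0}, {"slide": [0.284, -0.037, 0.001], "spin": 0}])

```text
time_s: 5.05
tcp_pos: [481.1, -363.3, 21.3]
orientation: [-0.115, 0.698, 0.116, 0.697]
force: [-0.3, -0.6, 0.8]
gripper_width: 1.0
```

Call:
drive_tool(series=[{"slide": [0, 0, 0], "spin": 0}, {"slide": [0, 0, 0], "spin": 0}, {"slide": [0, 0, 0], "spin": 0}, {"slide": [0, 0, 0], "spin": 0}, {"slide": [0, 0, 0], "spin": 0}, {"slide": [0, 0, 0], "spin": 0}, {"slide": [0, 0, 0], "spin": 0}, {"slide": [0, 0, 0], "spin": 0}], grip=1, force=45)

```text
time_s: 5.85
tcp_pos: [481.2, -365.0, 21.4]
orientation: [-0.115, 0.698, 0.115, 0.698]
force: [-0.5, 0.4, -0.2]
gripper_width: 0.359
```

```bash
cat > e.py <<'E'
from h import *
go([480,-368,230],0.33)
w=get_image("wrist"); save(w,"w2")
for q in ["bracket_mid","bracket_back","press","bracket_hook"]:
    for r in place_of(q,w)[:2]: print(q,np.round(r["xy"]),round(r["p"],2),np.round(atz(w,r["xy"],dict(bracket_mid=40,bracket_back=40,press=80,bracket_hook=14)[q]),1))
E
python3 e.py
```

```text
slide [-0.2086 -0.0024 -0.0021] spin -0.14 tcp [ 481.2 -365.    21.4] toolx [-0.  0. -1.] tooly [-0.322  0.947  0.   ] F [-0.5  0.4 -0.2] w 33.7 t 5.85 q [-0.79  0.47  1.61 -0.    1.06 -2.69]
bracket_back [527.  63.] 0.95 [ 340.6 -299.9   40. ]
press [319. 367.] 0.8 [ 524.1 -351.9   80. ]
bracket_hook [486.  78.] 0.67 [ 346.4 -304.9   14. ]
```

Call:
drive_tool(series=[{"slide": [0, 0, 0], "spin": 0}, {"slide": [0, 0, 0], "spin": 0}, {"slide": [0, 0, 0], "spin": 0}, {"slide": [0, 0, 0], "spin": 0}, {"slide": [0, 0, 0], "spin": 0}])

```text
time_s: 6.6
tcp_pos: [481.4, -365.1, 21.5]
orientation: [-0.115, 0.698, 0.115, 0.698]
force: [1.3, -2.2, -0.6]
gripper_width: 0.232
```

Call:
drive_tool(series=[{"slide": [-0.01, 0, 0], "spin": 0}, {"slide": [-0.04, 0, 0], "spin": 0}, {"slide": [-0.09, 0, 0], "spin": 0}, {"slide": [-0.14, 0, 0], "spin": 0}, {"slide": [-0.19, 0, 0], "spin": 0}, {"slide": [-0.23, 0, 0], "spin": 0}, {"slide": [-0.25, 0, 0], "spin": 0}, {"slide": [-0.25, 0, 0], "spin": 0}])

```text
time_s: 7.4
tcp_pos: [482.6, -365.9, 276.3]
orientation: [-0.118, 0.696, 0.113, 0.699]
force: [0.4, 0.6, -2.2]
gripper_width: 0.232
```

```bash
cat > f.py <<'E'
from h import *
o=get_obs();M=R.from_quat(o["orientation"]).as_matrix()
w=get_image("wrist"); save(w,"w2")
for q,z in [("foot",0),("post",0),("slot",130)]:
    for r in place_of(q,w)[:2]: print(q,np.round(r["xy"]),round(r["p"],2),np.round(atz(w,r["xy"],z),1))
for q,dz in [("bracket_mid",-19),("bracket_back",-19),("press",-59),("bracket_hook",7)]: # tool-x depth
    for r in place_of(q,w)[:1]:
        c,d=ray(w,r["xy"]); z=o["tcp_pos"][2]-dz; print(q,np.round(r["xy"]),round(r["p"],2),np.round(M.T@(atz(w,r["xy"],z)-o["tcp_pos"]),1))
go([450,150,290],0.2)
E
python3 f.py
```

```text
foot [322. 370.] 0.59 [ 872.4 -235.7    0. ]
post [448. 290.] 0.9 [617.7 -76.3   0. ]
bracket_mid [439.  38.] 0.91 [ -19.8   59.1 -123.4]
bracket_back [396.  95.] 0.75 [-19.6  39.4 -96.5]
press [418.  80.] 0.81 [-59.6  37.9 -99.2]
bracket_hook [390.  98.] 0.8 [  6.4  42.2 -96.4]
slide [-0.0191  0.4969  0.1365] spin 7.32 tcp [ 480.6 -364.3  269.4] toolx [-0.003  0.003 -1.   ] tooly [-0.322  0.947  0.003] F [-0.1 -0.4 -3.4] w 21.6 t 7.8 q [-0.79  0.23  1.38  0.    1.53 -2.69]
```

View pics/w2.png

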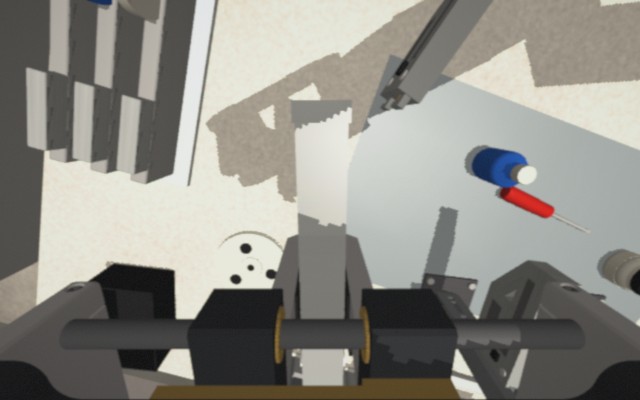

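The bracket is held in line with the tool: its top shows at (295–350, 100–385), and the opening is 21.6 mm. The post plate is at (448,290). Post-to-foot distance comes out near 250 mm instead of 240, so I take one enlarged crop to fix the uprights.

```bash
cat > g.py <<'E'
from h import *
s=get_image("scene");t=get_image("top");save(s,"s2");save(t,"t2")
for q in ["foot","post","slot"]:
    for p in (s,t):
        for r in place_of(q,p)[:2]: print(q,np.round(r["xy"],1),round(r["p"],2),np.round(atz(p,r["xy"],130 if q=="slot" else 0),1))
a=cv2.resize(t["frame"][110:220,195:355],(800,550),interpolation=3)
b=cv2.resize(s["frame"][150:300,290:440],(550,550),interpolation=3)
cv2.imwrite("pics/g.png",cv2.resize(cv2.hconcat([a,b]),None,fx=.59,fy=.59)[:,:,::-1])
cv2.imwrite("pics/g1.png",a[:,:,::-1]);cv2.imwrite("pics/g2.png",b[:,:,::-1])
E
python3 g.py
```

```text
foot [402.6 223.3] 0.6 [567.5 161.5   0. ]
foot [227.5 178.1] 0.66 [571.3 159.    0. ]
post [324.3 263.5] 0.86 [616.7 -73.8   0. ]
post [321.7 160.5] 0.87 [611.7 -78.4   0. ]
slot [220.2 164.3] 0.76 [581.6 154.2 130. ]
```

View pics/g1.png

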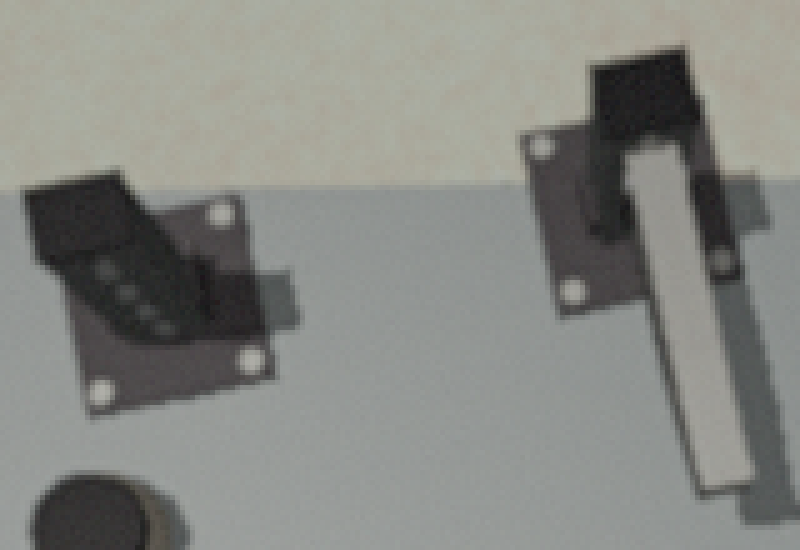

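The crop (5x, offset (195,110)) shows both plates and column tops. The empty column's top has its back edge at (22,190)–(120,172) and front-left corner at (40,260). The front-left plate corners are at (90,415) and (562,318). The empty column's slots show as a light dotted row at (105,265)–(170,330).

```bash
cat > k.py <<'E'
from h import *
t=get_image("top")
f=lambda x,y,z: atz(t,(195+(x+.5)/5-.5,110+(y+.5)/5-.5),z)[:2]
def yw(a,b): d=a-b; return np.linalg.norm(d), np.arctan2(-d[0],d[1])
print("plates",yw(f(90,415,6),f(562,318,6)),"tops",yw(f(22,190,230),f(590,67,230)))
print("top back edge",yw(f(22,190,230),f(120,172,230)),"bottom edge",yw(f(90,415,6),f(275,377,6)))
yaw=.2; u=np.array([np.cos(yaw),np.sin(yaw)]); v=np.array([-u[1],u[0]])
for z in (221,230,239): print(z,"front mid from top quad", (f(22,190,z)+f(120,172,z))/2-30*u, f(40,260,z)-20*v)
print("plate centre", (f(90,415,6)+f(240,195,6))/2, "base front", f(165,340,0))
print("post front mid top",(f(590,67,230)+f(685,47,230))/2-30*u, "minus 240", (f(590,67,230)+f(685,47,230))/2-30*u+240*v)
print("post arm dir",f(627,150,208)-f(697,490,208))
go([450,140,290],.2)
E
python3 k.py
```

```text
plates (np.float64(239.8312383447441), np.float64(0.1860625309751863)) tops (np.float64(238.62091392077218), np.float64(0.2008945132405747))
top back edge (np.float64(40.58483104793753), np.float64(0.16835636616873037)) bottom edge (np.float64(93.54699384512804), np.float64(0.18596172416198234))
221 front mid from top quad [573.93096893 155.55831289] [574.35080141 154.63084058]
230 front mid from top quad [571.83875315 153.75493416] [572.55407968 152.71346449]
239 front mid from top quad [569.74653738 151.95155544] [570.75735796 150.7960884 ]
plate centre [589.58457899 157.55300005] base front [572.57356622 158.78149123]
post front mid top [619.96120563 -79.83987573] minus 240 [572.28056624 155.37610296]
post arm dir [144.62490696  25.80555897]
slide [-0.0185  0.4882  0.1329] spin 7.32 tcp [ 481.3 -365.   271.6] toolx [ 0. -0. -1.] tooly [-0.322  0.947 -0.   ] F [ 0.4  1.  -2.2] w 21.8 t 8.25 q [-0.79  0.23  1.38  0.    1.53 -2.69]
```

Call:
drive_tool(series=[{"slide": [-0.018, 0.03, 0.01], "spin": 0}, {"slide": [-0.018, 0.431, 0.128], "spin": 8}, {"slide": [-0.018, 0.431, 0.128], "spin": 8}, {"slide": [-0.018, 0.431, 0.128], "spin": 8}, {"slide": [-0.018, 0.431, 0.128], "spin": 8}, {"slide": [-0.018, 0.431, 0.128], "spin": 8}, {"slide": [-0.018, 0.431, 0.128], "spin": 8}, {"slide": [-0.018, 0.431, 0.128], "spin": 8}, {"slide": [-0.018, 0.431, 0.128], "spin": 8}, {"slide": [-0.018, 0.431, 0.128], "spin": 8}, {"slide": [-0.018, 0.431, 0.128], "spin": 8}, {"slide": [-0.018, 0.431, 0.128], "spin": 8}, {"slide": [-0.018, 0.431, 0.128], "spin": 8}, {"slide": [-0.018, 0.431, 0.128], "spin": 8}])

```text
time_s: 9.65
tcp_pos: [464.0, 83.0, 289.5]
orientation: [-0.066, 0.704, 0.066, 0.704]
force: [-0.4, 0.2, -2.9]
gripper_width: 0.231
```

```bash
cat > l.py <<'E'
from h import *
go([464,84,290],.188)
w=get_image("wrist"); save(w,"w3"); t=get_image("top"); save(t,"t3")
for q,z in [("foot",0),("slot",130)]:
    for p in (w,t):
        for r in place_of(q,p)[:2]: print(q,np.round(r["xy"]),round(r["p"],2),np.round(atz(p,r["xy"],z),1))
cv2.imwrite("pics/wt.png",cv2.hconcat([cv2.resize(w["frame"],(800,500))[:,:,::-1]]))
E
python3 l.py
```

```text
slide [-0.0005  0.001   0.0002] spin -0.12 tcp [464.   83.  289.5] toolx [-0. -0. -1.] tooly [-0.185  0.983 -0.   ] F [-0.4  0.2 -2.9] w 21.7 t 9.65 q [-0.01 -0.07  1.67 -0.    1.55 -1.76]
foot [352. 239.] 0.84 [575.9 159.6   0. ]
```

View pics/wt.png

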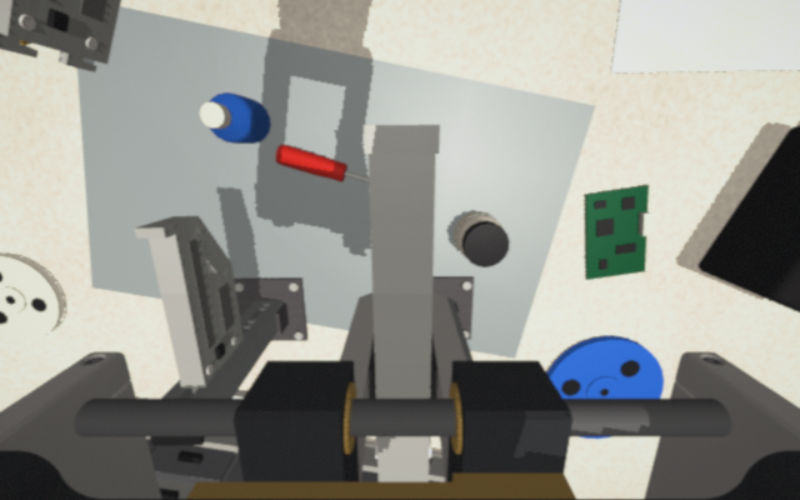

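The wrist view shows the held bracket at (370–440, 125–480), the empty upright's plate corners at (472,277) and (472,340), and the post plate corners at (303,278) and (307,340), all in the 1.25x picture. I use these as a lateral check.

```bash
cat > m.py <<'E'
from h import *
w=get_image("wrist"); o=get_obs(); M=R.from_quat(o["orientation"]).as_matrix()
for n,x,y,z in [("foot FL",472,277,6),("foot BL",473,340,6),("post FL",302,278,6),("post BL",307,340,6),("br nose mid",405,152,o["tcp_pos"][2]+59),("br rear mid",404,370,o["tcp_pos"][2]+59)]:
    X=atz(w,(x/1.25-.1,y/1.25-.1),z); print(n,np.round(X,1),"tool",np.round(M.T@(X-o["tcp_pos"]),1))
E
python3 m.py
```

```text
foot FL [532.9 195.3   6. ] tool [283.4  96.5  88.7]
foot BL [628.7 220.6   6. ] tool [283.4 103.4 187.5]
post FL [578.3 -37.1   6. ] tool [ 283.4 -140.3   90. ]
post BL [674.  -19.5   6. ] tool [ 283.4 -140.9  187.3]
br nose mid [381.6  68.9 348.4] tool [-59.    0.5 -83.5]
br rear mid [463.6  84.2 348.4] tool [-59.    0.3  -0.1]
```

Call:
drive_tool(series=[{"slide": [0.04, 0, 0], "spin": 0}, {"slide": [0.09, 0, 0], "spin": 0}, {"slide": [0.125, 0, 0.01], "spin": 0}, {"slide": [0.135, 0, 0.04], "spin": 0}, {"slide": [0.135, 0, 0.065], "spin": 0}, {"slide": [0.135, 0, 0.072], "spin": 0}, {"slide": [0.135, 0.008, 0.072], "spin": 0}, {"slide": [0.135, 0.014, 0.072], "spin": 0}, {"slide": [0.135, 0.016, 0.072], "spin": 0}, {"slide": [0.135, 0.016, 0.072], "spin": 0}])

```text
time_s: 11.0
tcp_pos: [530.7, 114.0, 154.8]
orientation: [-0.067, 0.704, 0.067, 0.704]
force: [-0.2, 0.1, -3.1]
gripper_width: 0.234
```

Call:
drive_tool(series=[{"slide": [0, 0.0005, 0], "spin": 0}, {"slide": [0, 0.001, 0], "spin": 0}, {"slide": [0, 0.0015, 0], "spin": 0}, {"slide": [0, 0.002, 0], "spin": 0}, {"slide": [0, 0.0025, 0], "spin": 0}, {"slide": [0, 0.003, 0], "spin": 0}, {"slide": [0, 0.003, 0], "spin": 0}])

```text
time_s: 11.7
tcp_pos: [531.0, 115.6, 154.5]
orientation: [-0.067, 0.704, 0.066, 0.704]
force: [-0.5, -4.8, -2.1]
gripper_width: 0.233
```

```bash
cat > n.py <<'E'
from h import *
f=np.array([572.5,155.5]);yaw=.188;u=np.array([np.cos(yaw),np.sin(yaw)]);v=np.array([-u[1],u[0]])
o=get_obs();p=o["tcp_pos"];F=o["force"]
print("t",round(o["time_s"],2),"back-face x %.1f  y %.1f  tcpz %.1f underside %.1f"%((p[:2]-f)@u+60,(p[:2]-f)@v,p[2],p[2]-21),"F u %.1f v %.1f z %.1f"%(F[:2]@u,F[:2]@v,F[2]),"M",np.round(o["moment"],2),"w",round(o["gripper_width"]*94,1))
E
python3 n.py
```

```text
t 11.7 back-face x 11.8  y -31.5  tcpz 154.5 underside 133.5 F u -1.4 v -4.6 z -2.1 M [-0.45 -0.08 -0.15] w 21.9
```

Side contact is at 4.6 N with the tool at y = -31.5, so the column middle is at about -0.5, in line with vision. I back off and line up in front of the face, at the high end of the search range.

Call:
drive_tool(series=[{"slide": [0, -0.006, 0], "spin": 0}, {"slide": [-0.003, -0.006, -0.03], "spin": 0}, {"slide": [-0.0075, 0.0, -0.036], "spin": 0}, {"slide": [-0.0075, 0.02, -0.036], "spin": 0}, {"slide": [-0.0075, 0.0295, -0.036], "spin": 0}, {"slide": [-0.0075, 0.0295, -0.036], "spin": 0}, {"slide": [-0.0075, 0.0295, -0.036], "spin": 0}, {"slide": [-0.0075, 0.0295, -0.036], "spin": 0}])

```text
time_s: 12.5
tcp_pos: [490.3, 138.3, 161.9]
orientation: [-0.066, 0.704, 0.066, 0.704]
force: [-1.2, -0.3, -2.6]
gripper_width: 0.23
```

```bash
python3 n.py
```

```text
t 12.5 back-face x -23.9  y -1.5  tcpz 161.9 underside 140.9 F u -1.2 v -0.1 z -2.6 M [ 0.01  0.05 -0.01] w 21.6
```

Call:
drive_tool(series=[{"slide": [0, 0.001, 0.004], "spin": 0}, {"slide": [0, 0.001, 0.008], "spin": 0}, {"slide": [0, 0.001, 0.01], "spin": 0}, {"slide": [0, 0.001, 0.011], "spin": 0}, {"slide": [0, 0.001, 0.012], "spin": 0}, {"slide": [0, 0.001, 0.013], "spin": 0}, {"slide": [0, 0.001, 0.014], "spin": 0}, {"slide": [0, 0.001, 0.015], "spin": 0}, {"slide": [0, 0.001, 0.015], "spin": 0}])

```text
time_s: 13.4
tcp_pos: [504.7, 142.5, 162.0]
orientation: [-0.066, 0.704, 0.066, 0.704]
force: [-0.0, -0.4, -2.0]
gripper_width: 0.23
```

```bash
python3 n.py
```

```text
t 13.4 back-face x -9.0  y -0.1  tcpz 162.0 underside 141.0 F u -0.1 v -0.4 z -2.0 M [ 0.03 -0.05 -0.  ] w 21.6
```

Call:
drive_tool(series=[{"slide": [0, -0.0003, 0.0007], "spin": 0}, {"slide": [0, -0.0003, 0.0014], "spin": 0}, {"slide": [0, -0.0003, 0.002], "spin": 0}, {"slide": [0, -0.0003, 0.0027], "spin": 0}, {"slide": [0, -0.0003, 0.0034], "spin": 0}, {"slide": [0, -0.0003, 0.004], "spin": 0}, {"slide": [0, -0.0003, 0.004], "spin": 0}])

```text
time_s: 14.1
tcp_pos: [505.1, 142.4, 162.2]
orientation: [-0.067, 0.707, 0.066, 0.701]
force: [-13.6, -1.9, 6.2]
gripper_width: 0.227
```

```bash
python3 n.py
```

```text
t 14.1 back-face x -8.7  y -0.3  tcpz 162.2 underside 141.2 F u -13.7 v 0.7 z 6.2 M [-0.23  1.32 -0.  ] w 21.4
```

Call:
drive_tool(series=[{"slide": [0, 0, -0.0022], "spin": 0}, {"slide": [0.001, 0, -0.0022], "spin": 0}, {"slide": [0.002, 0, -0.0022], "spin": 0}, {"slide": [0.003, 0, -0.0022], "spin": 0}, {"slide": [0.004, 0, -0.0022], "spin": 0}, {"slide": [0.004, 0, -0.0022], "spin": 0}])

```text
time_s: 14.7
tcp_pos: [505.3, 142.3, 157.8]
orientation: [-0.067, 0.705, 0.066, 0.703]
force: [-5.0, -1.9, 0.1]
gripper_width: 0.232
```

```bash
python3 n.py
```

```text
t 14.7 back-face x -8.5  y -0.4  tcpz 157.8 underside 136.8 F u -5.3 v -0.9 z 0.1 M [-0.08  0.6  -0.01] w 21.8
```

Call:
drive_tool(series=[{"slide": [0.001, 0, 0], "spin": 0}, {"slide": [0.002, 0, 0], "spin": 0}, {"slide": [0.003, 0, 0], "spin": 0}, {"slide": [0.004, 0, 0], "spin": 0}, {"slide": [0.004, 0, 0], "spin": 0}])

```text
time_s: 15.2
tcp_pos: [505.3, 142.3, 153.8]
orientation: [-0.067, 0.705, 0.066, 0.703]
force: [-5.5, -0.7, 0.4]
gripper_width: 0.231
```

```bash
python3 n.py
```

```text
t 15.2 back-face x -8.5  y -0.4  tcpz 153.8 underside 132.8 F u -5.6 v 0.4 z 0.4 M [-0.06  0.56  0.02] w 21.7
```

Call:
drive_tool(series=[{"slide": [0.001, 0, 0], "spin": 0}, {"slide": [0.002, 0, 0], "spin": 0}, {"slide": [0.003, 0, 0], "spin": 0}, {"slide": [0.004, 0, 0], "spin": 0}, {"slide": [0.004, 0, 0], "spin": 0}])

```text
time_s: 15.7
tcp_pos: [505.4, 142.3, 149.7]
orientation: [-0.067, 0.705, 0.066, 0.703]
force: [-4.6, -1.2, 0.8]
gripper_width: 0.234
```

```bash
python3 n.py
```

```text
t 15.7 back-face x -8.4  y -0.4  tcpz 149.7 underside 128.7 F u -4.7 v -0.3 z 0.8 M [-0.1   0.61 -0.04] w 22.0
```

Call:
drive_tool(series=[{"slide": [0.001, 0, 0], "spin": 0}, {"slide": [0.002, 0, 0], "spin": 0}, {"slide": [0.003, 0, 0], "spin": 0}, {"slide": [0.004, 0, 0], "spin": 0}, {"slide": [0.004, 0, 0], "spin": 0}])

```text
time_s: 16.2
tcp_pos: [506.9, 142.5, 145.8]
orientation: [-0.066, 0.704, 0.066, 0.704]
force: [1.1, -0.7, -3.0]
gripper_width: 0.232
```

```bash
python3 n.py
```

```text
t 16.2 back-face x -6.9  y -0.5  tcpz 145.8 underside 124.8 F u 0.9 v -0.9 z -3.0 M [ 0.07 -0.01  0.05] w 21.8
```

The hooks dropped in: the x-force fell to zero and the tool went forward 1.5 mm at underside 124.8 (column about 5–8 mm low). I ease in.

Call:
drive_tool(series=[{"slide": [0, 0, 0.001], "spin": 0}, {"slide": [0, 0, 0.002], "spin": 0}, {"slide": [0, 0, 0.003], "spin": 0}, {"slide": [0, 0, 0.004], "spin": 0}, {"slide": [0, 0, 0.005], "spin": 0}, {"slide": [0, 0, 0.005], "spin": 0}])

```text
time_s: 16.8
tcp_pos: [511.5, 143.5, 146.0]
orientation: [-0.066, 0.704, 0.066, 0.704]
force: [0.0, 0.5, -2.9]
gripper_width: 0.231
```

```bash
python3 n.py
```

```text
t 16.8 back-face x -2.2  y -0.4  tcpz 146.0 underside 125.0 F u 0.1 v 0.5 z -2.9 M [0.06 0.   0.03] w 21.7
```

Call:
drive_tool(series=[{"slide": [0, 0, 0.001], "spin": 0}, {"slide": [0, 0, 0.002], "spin": 0}, {"slide": [0, 0, 0.003], "spin": 0}, {"slide": [0, 0, 0.004], "spin": 0}, {"slide": [0, 0, 0.0045], "spin": 0}, {"slide": [0, 0, 0.005], "spin": 0}, {"slide": [0, 0, 0.005], "spin": 0}])

```text
time_s: 17.5
tcp_pos: [515.6, 144.2, 145.9]
orientation: [-0.067, 0.705, 0.066, 0.703]
force: [-3.5, -0.1, 0.4]
gripper_width: 0.234
```

```bash
python3 n.py
```

```text
t 17.5 back-face x 2.0  y -0.5  tcpz 145.9 underside 124.9 F u -3.4 v 0.6 z 0.4 M [-0.05  0.36  0.01] w 22.0
```

Call:
drive_tool(series=[{"slide": [0.001, 0, -0.0005], "spin": 0}, {"slide": [0.002, 0, -0.0005], "spin": 0}, {"slide": [0.003, 0, -0.0005], "spin": 0}, {"slide": [0.003, 0, -0.0005], "spin": 0}])

```text
time_s: 17.9
tcp_pos: [515.6, 144.3, 142.6]
orientation: [-0.066, 0.704, 0.066, 0.704]
force: [-0.5, 0.0, -3.1]
gripper_width: 0.233
```

```bash
python3 n.py
```

```text
t 17.9 back-face x 2.0  y -0.4  tcpz 142.6 underside 121.6 F u -0.5 v 0.1 z -3.1 M [-0.02  0.32 -0.03] w 21.9
```

Call:
drive_tool(series=[{"slide": [0.001, 0, 0], "spin": 0}, {"slide": [0.002, 0, 0], "spin": 0}, {"slide": [0.003, 0, 0], "spin": 0}, {"slide": [0.004, 0, 0], "spin": 0}, {"slide": [0.004, 0, 0], "spin": 0}])

```text
time_s: 18.4
tcp_pos: [515.6, 144.2, 139.3]
orientation: [-0.066, 0.704, 0.066, 0.704]
force: [-5.1, -0.5, 2.3]
gripper_width: 0.233
```

```bash
python3 n.py
```

```text
t 18.4 back-face x 2.0  y -0.4  tcpz 139.3 underside 118.3 F u -5.1 v 0.5 z 2.3 M [-0.05  0.67  0.01] w 21.9
```

Call:
drive_tool(series=[{"slide": [0.001, 0, -0.0005], "spin": 0}, {"slide": [0.002, 0, -0.0005], "spin": 0}, {"slide": [0.003, 0, -0.0005], "spin": 0}, {"slide": [0.003, 0, -0.0005], "spin": 0}])

```text
time_s: 18.8
tcp_pos: [515.6, 144.2, 136.0]
orientation: [-0.066, 0.704, 0.066, 0.704]
force: [-4.0, -1.0, 2.3]
gripper_width: 0.233
```

```bash
python3 n.py
```

```text
t 18.8 back-face x 2.0  y -0.5  tcpz 136.0 underside 115.0 F u -4.1 v -0.3 z 2.3 M [0.03 0.32 0.01] w 21.9
```

Call:
drive_tool(series=[{"slide": [0, 0, 0], "spin": 0}, {"slide": [0, 0, 0], "spin": 0}, {"slide": [0, 0, 0], "spin": 0}, {"slide": [0, 0, 0], "spin": 0}, {"slide": [0, 0, 0], "spin": 0}, {"slide": [0, 0, 0], "spin": 0}], grip=0.55)

```text
time_s: 19.4
tcp_pos: [515.4, 144.2, 136.0]
orientation: [-0.066, 0.704, 0.066, 0.704]
force: [0.5, 0.5, -0.3]
gripper_width: 0.452
```

```bash
python3 n.py; python3 - <<'E'
from h import *
w=get_image("wrist"); s=get_image("scene")
cv2.imwrite("pics/rel.png",cv2.hconcat([cv2.resize(w["frame"],(480,300)),cv2.resize(s["frame"][130:280,320:470],(300,300),interpolation=3)])[:,:,::-1])
E
```

```text
t 19.4 back-face x 1.8  y -0.4  tcpz 136.0 underside 115.0 F u 0.6 v 0.4 z -0.3 M [ 0.08 -0.01  0.03] w 42.5
```

View pics/rel.png

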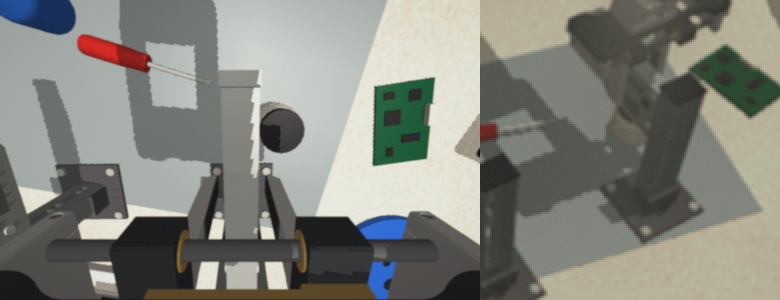

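The bracket hangs on by itself (wrist view: arm at (220–262, 70–290), still in line). I rise, shut the fingers and go over the press point.

Call:
drive_tool(series=[{"slide": [-0.02, 0, 0], "spin": 0}, {"slide": [-0.06, 0, 0], "spin": 0}, {"slide": [-0.09, 0, 0], "spin": 0}, {"slide": [-0.094, 0, 0], "spin": 0}, {"slide": [-0.094, 0, 0], "spin": 0}])

```text
time_s: 20.0
tcp_pos: [516.0, 144.3, 230.9]
orientation: [-0.066, 0.703, 0.066, 0.705]
force: [0.3, 0.4, 0.0]
gripper_width: 0.449
```

Call:
drive_tool(series=[{"slide": [0, 0, 0.02], "spin": 0}, {"slide": [0, 0, 0.035], "spin": 0}, {"slide": [0, 0, 0.045], "spin": 0}, {"slide": [0, 0, 0.045], "spin": 0}, {"slide": [0, 0, 0.045], "spin": 0}, {"slide": [0, 0, 0.045], "spin": 0}, {"slide": [0, 0, 0.045], "spin": 0}, {"slide": [0, 0, 0.045], "spin": 0}, {"slide": [0, 0, 0.045], "spin": 0}, {"slide": [0, 0, 0.045], "spin": 0}], grip=1, force=20)

```text
time_s: 21.0
tcp_pos: [559.4, 152.6, 230.2]
orientation: [-0.066, 0.704, 0.066, 0.704]
force: [0.5, 0.1, -0.5]
gripper_width: 0.005
```

```bash
python3 n.py
```

```text
t 21.0 back-face x 46.6  y -0.4  tcpz 230.2 underside 209.2 F u 0.5 v 0.1 z -0.5 M [ 0.02 -0.04  0.02] w 0.5
```

Call:
drive_tool(series=[{"slide": [0.015, 0, 0.0005], "spin": 0}, {"slide": [0.027, 0, 0.0005], "spin": 0}, {"slide": [0.031, 0, 0.0005], "spin": 0}, {"slide": [0.033, 0, 0.0005], "spin": 0}, {"slide": [0.034, 0, 0.0005], "spin": 0}, {"slide": [0.035, 0, 0.0005], "spin": 0}, {"slide": [0.036, 0, 0.0005], "spin": 0}, {"slide": [0.037, 0, 0.0005], "spin": 0}, {"slide": [0.037, 0, 0.0005], "spin": 0}])

```text
time_s: 21.9
tcp_pos: [560.5, 152.8, 194.3]
orientation: [-0.066, 0.703, 0.066, 0.705]
force: [-2.0, -1.1, 4.8]
gripper_width: 0.002
```

```bash
python3 n.py
```

```text
t 21.9 back-face x 47.7  y -0.4  tcpz 194.3 underside 173.3 F u -2.1 v -0.7 z 4.8 M [0.02 0.24 0.06] w 0.2
```

Call:
drive_tool(series=[{"slide": [0.001, 0, 0], "spin": 0}, {"slide": [0.002, 0, 0], "spin": 0}, {"slide": [0.003, 0, 0], "spin": 0}, {"slide": [0.004, 0, 0], "spin": 0}, {"slide": [0.004, 0, 0], "spin": 0}])

```text
time_s: 22.4
tcp_pos: [560.8, 152.8, 192.2]
orientation: [-0.066, 0.703, 0.066, 0.705]
force: [-4.2, -1.4, 12.3]
gripper_width: 0.004
```

```bash
python3 n.py
```

```text
t 22.4 back-face x 48.0  y -0.5  tcpz 192.2 underside 171.2 F u -4.3 v -0.6 z 12.3 M [-0.14  0.81 -0.03] w 0.4
```

Call:
drive_tool(series=[{"slide": [0.001, 0, -0.001], "spin": 0}, {"slide": [0.002, 0, -0.001], "spin": 0}, {"slide": [0.003, 0, -0.001], "spin": 0}, {"slide": [0.003, 0, -0.001], "spin": 0}])

```text
time_s: 22.8
tcp_pos: [560.9, 152.8, 191.5]
orientation: [-0.067, 0.702, 0.066, 0.706]
force: [-5.9, -0.0, 18.0]
gripper_width: 0.007
```

```bash
python3 n.py
```

```text
t 22.8 back-face x 48.1  y -0.5  tcpz 191.5 underside 170.5 F u -5.8 v 1.1 z 18.0 M [-0.1   1.08  0.03] w 0.6
```

Call:
drive_tool(series=[{"slide": [0.001, 0, -0.0005], "spin": 0}, {"slide": [0.002, 0, -0.0005], "spin": 0}, {"slide": [0.002, 0, -0.0005], "spin": 0}])

```text
time_s: 23.1
tcp_pos: [561.0, 152.8, 188.2]
orientation: [-0.066, 0.701, 0.066, 0.707]
force: [-2.4, -0.1, 13.2]
gripper_width: 0.003
```

```bash
python3 n.py
```

```text
t 23.1 back-face x 48.2  y -0.5  tcpz 188.2 underside 167.2 F u -2.4 v 0.3 z 13.2 M [ 0.06  0.34 -0.  ] w 0.3
```

Call:
drive_tool(series=[{"slide": [0.001, 0, 0], "spin": 0}, {"slide": [0.002, 0, 0], "spin": 0}, {"slide": [0.002, 0, 0], "spin": 0}])

```text
time_s: 23.4
tcp_pos: [561.1, 152.8, 188.1]
orientation: [-0.066, 0.701, 0.066, 0.707]
force: [-4.5, -1.2, 19.5]
gripper_width: 0.005
```

```bash
python3 n.py
```

```text
t 23.4 back-face x 48.3  y -0.6  tcpz 188.1 underside 167.1 F u -4.7 v -0.4 z 19.5 M [-0.07  0.89 -0.03] w 0.4
```

Call:
drive_tool(series=[{"slide": [0.001, 0, -0.0005], "spin": 0}, {"slide": [0.0025, 0, -0.0005], "spin": 0}, {"slide": [0.0025, 0, -0.0005], "spin": 0}])

```text
time_s: 23.7
tcp_pos: [561.2, 152.8, 187.9]
orientation: [-0.067, 0.7, 0.067, 0.707]
force: [-8.2, -2.5, 28.2]
gripper_width: 0.003
```

```bash
python3 n.py
```

```text
t 23.7 back-face x 48.4  y -0.6  tcpz 187.9 underside 166.9 F u -8.5 v -0.9 z 28.2 M [-0.18  1.48 -0.04] w 0.3
```

Hard stop at 188.0 (28 N, no more motion), after the force dropped with a 3 mm jump, which is the snap. I back off and look.

Call:
drive_tool(series=[{"slide": [-0.01, 0, 0], "spin": 0}, {"slide": [-0.045, 0, -0.01], "spin": 0}, {"slide": [-0.09, 0, -0.045], "spin": 0}, {"slide": [-0.12, 0, -0.095], "spin": 0}, {"slide": [-0.12, 0, -0.145], "spin": 0}, {"slide": [-0.12, 0, -0.17], "spin": 0}, {"slide": [-0.12, 0, -0.17], "spin": 0}], grip=0.55)

```text
time_s: 24.4
tcp_pos: [387.7, 120.3, 299.7]
orientation: [-0.067, 0.704, 0.066, 0.704]
force: [-0.1, -0.5, -0.1]
gripper_width: 0.451
```

```bash
python3 n.py; python3 - <<'E'
from h import *
w=get_image("wrist"); t=get_image("top")
for q,z in [("press",188),("bracket_mid",148),("bracket_back",148)]:
    for p in (w,t):
        for r in place_of(q,p)[:2]: print(q,p["shot"],np.round(r["xy"]),round(r["p"],2),np.round(atz(p,r["xy"],z),1))
a=cv2.resize(w["frame"],(640,400)); b=cv2.resize(t["frame"][110:220,195:355],(640,440),interpolation=3)
cv2.imwrite("pics/fin.png",cv2.resize(cv2.vconcat([a,b]),(457,600))[:,:,::-1]);cv2.imwrite("pics/fw.png",w["frame"][:,:,::-1])
E
```

```text
t 24.4 back-face x -128.1  y -0.0  tcpz 299.7 underside 278.7 F u -0.2 v -0.5 z -0.1 M [-0.02 -0.04  0.01] w 42.4
press 19 [216. 166.] 0.83 [567.4 152.6 188. ]
press 19 [426. 273.] 0.67 [ 330.4 -285.8  188. ]
bracket_mid 18 [32. 32.] 0.9 [ 276.7 -206.1  148. ]
bracket_mid 19 [223. 193.] 0.76 [514.9 144.6 148. ]
bracket_mid 19 [414. 297.] 0.75 [ 279.1 -267.2  148. ]
bracket_back 18 [323. 322.] 0.59 [572.7 156.8 148. ]
bracket_back 18 [21. 88.] 0.57 [ 335.4 -223.3  148. ]
bracket_back 19 [219. 168.] 0.83 [570.6 153.5 148. ]
bracket_back 19 [420. 263.] 0.75 [ 352.1 -283.5  148. ]
```

View pics/fin.png

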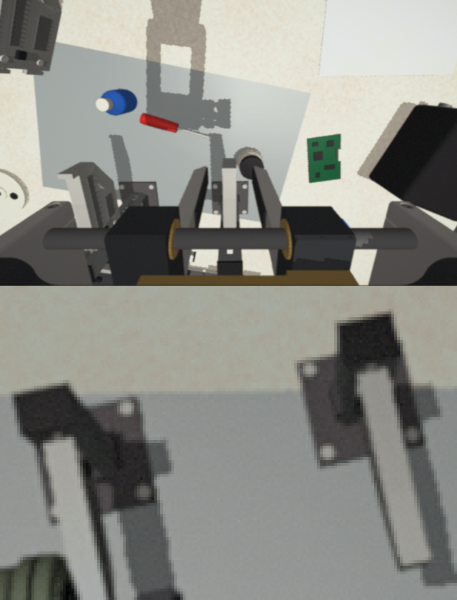

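Both brackets show parallel and level in the top view: ours at (60,440)–(100,600), its neighbour at (370,370)–(415,565). For proof of the lock I do one gentle tug with a weak grip.

Call:
drive_tool(series=[{"slide": [0, 0, 0.05], "spin": 0}, {"slide": [0, 0, 0.1], "spin": 0}, {"slide": [0.03, -0.0005, 0.13], "spin": 0}, {"slide": [0.08, -0.0005, 0.13], "spin": 0}, {"slide": [0.13, -0.0005, 0.13], "spin": 0}, {"slide": [0.16, -0.0005, 0.13], "spin": 0}, {"slide": [0.17, -0.0005, 0.13], "spin": 0}, {"slide": [0.17, -0.0005, 0.13], "spin": 0}])

```text
time_s: 25.6
tcp_pos: [517.9, 144.2, 127.6]
orientation: [-0.066, 0.705, 0.066, 0.703]
force: [0.1, 0.5, 0.6]
gripper_width: 0.45
```

Call:
drive_tool(series=[{"slide": [0, 0, 0], "spin": 0}, {"slide": [0, 0, 0], "spin": 0}, {"slide": [0, 0, 0], "spin": 0}, {"slide": [0, 0, 0], "spin": 0}, {"slide": [0, 0, 0], "spin": 0}, {"slide": [0, 0, 0], "spin": 0}, {"slide": [0, 0, 0], "spin": 0}], grip=1, force=12)

```text
time_s: 26.3
tcp_pos: [520.5, 144.9, 131.7]
orientation: [-0.066, 0.702, 0.067, 0.706]
force: [-0.3, 0.6, 5.8]
gripper_width: 0.237
```

```bash
python3 n.py
```

```text
t 26.3 back-face x 6.9  y -0.7  tcpz 131.7 underside 110.7 F u -0.2 v 0.6 z 5.8 M [ 0.22 -0.07  0.09] w 22.3
```

Call:
drive_tool(series=[{"slide": [-0.001, 0, 0], "spin": 0}, {"slide": [-0.002, 0, 0], "spin": 0}, {"slide": [-0.003, 0, 0], "spin": 0}, {"slide": [-0.003, 0, 0], "spin": 0}])

```text
time_s: 26.7
tcp_pos: [520.2, 144.9, 132.1]
orientation: [-0.066, 0.703, 0.067, 0.705]
force: [5.5, 2.8, -4.2]
gripper_width: 0.23
```

```bash
python3 n.py
```

```text
t 26.7 back-face x 6.6  y -0.6  tcpz 132.1 underside 111.1 F u 5.9 v 1.8 z -4.2 M [ 0.54 -0.96  0.09] w 21.6
```

Call:
drive_tool(series=[{"slide": [-0.001, 0, -0.0015], "spin": 0}, {"slide": [-0.002, 0, -0.0015], "spin": 0}, {"slide": [-0.002, 0, -0.0015], "spin": 0}])

```text
time_s: 27.0
tcp_pos: [518.9, 144.7, 133.8]
orientation: [-0.066, 0.703, 0.067, 0.705]
force: [7.0, 3.7, -6.4]
gripper_width: 0.234
```

```bash
python3 n.py
```

```text
t 27.0 back-face x 5.4  y -0.6  tcpz 133.8 underside 112.8 F u 7.6 v 2.3 z -6.4 M [ 0.6  -1.16  0.19] w 22.0
```

The small motion came with slip in the weak grip. I release and lightly re-touch the press point to check the height.

Call:
drive_tool(series=[{"slide": [0.002, 0, 0], "spin": 0}, {"slide": [0.002, 0, 0], "spin": 0}, {"slide": [0.002, 0, 0], "spin": 0}, {"slide": [0.002, 0, 0], "spin": 0}, {"slide": [0.002, 0, 0], "spin": 0}, {"slide": [0.002, 0, 0], "spin": 0}, {"slide": [-0.04, 0, 0], "spin": 0}, {"slide": [-0.085, 0, 0], "spin": 0}, {"slide": [-0.09, 0, 0], "spin": 0}, {"slide": [-0.09, 0, 0], "spin": 0}], grip=0.55)

```text
time_s: 28.0
tcp_pos: [518.7, 144.2, 226.7]
orientation: [-0.066, 0.702, 0.066, 0.706]
force: [0.4, 0.3, -0.4]
gripper_width: 0.452
```

Call:
drive_tool(series=[{"slide": [0, 0, 0.02], "spin": 0}, {"slide": [0, 0, 0.035], "spin": 0}, {"slide": [0, 0, 0.0415], "spin": 0}, {"slide": [0, 0, 0.0415], "spin": 0}, {"slide": [0, 0, 0.0415], "spin": 0}, {"slide": [0, 0, 0.0415], "spin": 0}, {"slide": [0, 0, 0.0415], "spin": 0}, {"slide": [0, 0, 0.0415], "spin": 0}], grip=1)

```text
time_s: 28.8
tcp_pos: [557.8, 151.8, 224.6]
orientation: [-0.066, 0.704, 0.066, 0.704]
force: [-0.6, 0.1, -0.3]
gripper_width: 0.007
```

```bash
python3 n.py
```

```text
t 28.8 back-face x 44.9  y -0.9  tcpz 224.6 underside 203.6 F u -0.5 v 0.2 z -0.3 M [ 0.06 -0.04 -0.03] w 0.7
```

Call:
drive_tool(series=[{"slide": [0.015, 0, 0.001], "spin": 0}, {"slide": [0.027, 0, 0.001], "spin": 0}, {"slide": [0.031, 0, 0.001], "spin": 0}, {"slide": [0.033, 0, 0.001], "spin": 0}, {"slide": [0.034, 0, 0.001], "spin": 0}, {"slide": [0.035, 0, 0.001], "spin": 0}, {"slide": [0.035, 0, 0.001], "spin": 0}])

```text
time_s: 29.5
tcp_pos: [559.3, 152.0, 189.8]
orientation: [-0.066, 0.704, 0.066, 0.704]
force: [-0.8, 0.3, -0.1]
gripper_width: 0.006
```

```bash
python3 n.py
```

```text
t 29.5 back-face x 46.4  y -1.0  tcpz 189.8 underside 168.8 F u -0.7 v 0.5 z -0.1 M [ 0.04 -0.04 -0.04] w 0.5
```

Call:
drive_tool(series=[{"slide": [0.001, 0, 0], "spin": 0}, {"slide": [0.002, 0, 0], "spin": 0}, {"slide": [0.003, 0, 0], "spin": 0}, {"slide": [0.004, 0, 0], "spin": 0}, {"slide": [0.004, 0, 0], "spin": 0}])

```text
time_s: 30.0
tcp_pos: [559.6, 152.1, 188.3]
orientation: [-0.066, 0.703, 0.066, 0.705]
force: [-4.7, -0.9, 9.5]
gripper_width: 0.003
```

```bash
python3 n.py
```

```text
t 30.0 back-face x 46.7  y -1.0  tcpz 188.3 underside 167.3 F u -4.8 v -0.0 z 9.5 M [-0.11  0.73  0.02] w 0.3
```

Call:
drive_tool(series=[{"slide": [0.002, 0, -0.0005], "spin": 0}, {"slide": [0.004, 0, -0.0005], "spin": 0}, {"slide": [0.004, 0, -0.0005], "spin": 0}])

```text
time_s: 30.3
tcp_pos: [559.8, 152.1, 188.0]
orientation: [-0.067, 0.702, 0.066, 0.706]
force: [-8.5, -2.0, 22.9]
gripper_width: 0.007
```

Call:
drive_tool(series=[{"slide": [-0.01, 0, 0], "spin": 0}, {"slide": [-0.05, 0, -0.005], "spin": 0}, {"slide": [-0.1, 0, -0.03], "spin": 0}, {"slide": [-0.12, 0, -0.08], "spin": 0}, {"slide": [-0.12, 0, -0.13], "spin": 0}, {"slide": [-0.12, 0, -0.17], "spin": 0}, {"slide": [-0.12, 0, -0.17], "spin": 0}])

```text
time_s: 31.0
tcp_pos: [386.5, 119.8, 300.9]
orientation: [-0.067, 0.705, 0.066, 0.703]
force: [0.3, -0.3, -0.0]
gripper_width: 0.002
```

```bash
python3 n.py; python3 - <<'E'
from h import *
t=get_image("top")
b=cv2.resize(t["frame"][110:245,195:355],(710,600),interpolation=3)
cv2.imwrite("pics/end.png",b[:,:,::-1])
E
```

```text
t 31.0 back-face x -129.4  y -0.4  tcpz 300.9 underside 279.9 F u 0.3 v -0.4 z -0.0 M [ 0.04 -0.02  0.05] w 0.2
```

View pics/end.png

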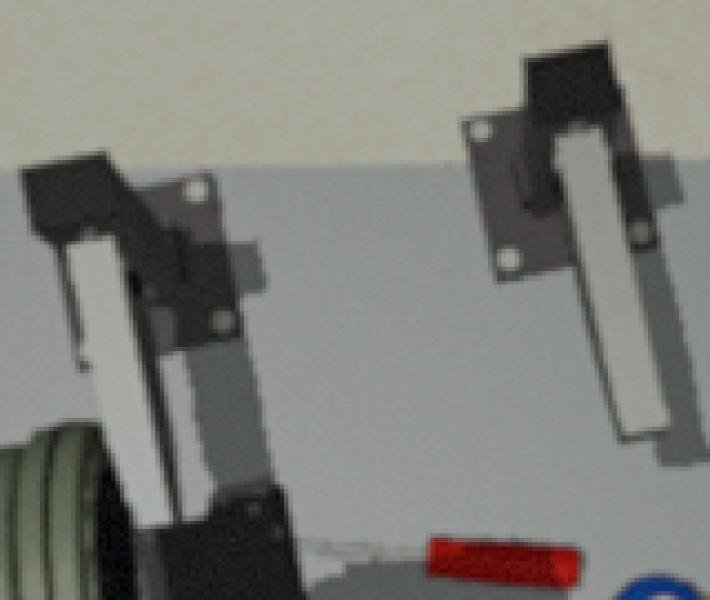

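The bracket hangs at (65–170, 240–525), parallel to its neighbour at (560–665, 130–435). The gripper is clear of it, so I hand in.

```bash
python3 -c "
from plant import *
print(job_done())"
```

```text
the job is handed in; nothing more can be done
None
```

The small bracket is hung in the empty upright in the same two slots as its neighbour and pressed home. I handed the job in at about 31 s.

- **Finding the slots:** I touched the column's side with about 5 N to get its middle. I then felt down the face with about 5 N; the first face contact peaked at about 14 N. The hooks dropped in with the column standing about 8 mm low.
- **Pressing home:** The press took about 18 N, then the force fell with a 3 mm jump, which I took as the catch snapping out. It then met a hard stop, with the top edge at 188 mm (underside about 108 mm). The hardest press was 28 N.
- **Last checks:** After a gentle tug, the top edge was again at 188 mm, with a hard stop at 23 N. The last top view shows the bracket in line with its neighbour and the gripper clear of it.
- **Not settled:** The tug itself did not prove the lock, because the weak grip slipped at about 10 N. I did not see the catch in its hole directly, so the lock rests on the felt snap and the two matching heights.

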